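Weigh a plaster bell on the bench spring scale

ROBOT

A 6-joint arm with a two-finger parallel gripper is mounted at the origin on the work surface. World frame = base frame: x ahead of the robot, y to its left, z up, the work surface at z = 0. Lengths are in m, angles in rad, forces in N, time in s.
With the tool pointing down it reaches from about 0.3 to 0.875 m from the base axis. Payload 6.4 kg.
Tool frame: the origin (TCP) lies between the finger pads, 19 mm behind the fingertips; this is the grasp point; z points along the fingers, y is the direction in which the jaws open and shut (so a half turn about z gives the same grasp; the last joint's range is limited). The gripper opens to 85 mm and grips with 20 to 120 N. Pads are 22 mm wide; open, the fingers measure 114 mm over their backs; the gripper's body (76 mm by 85 mm) begins 54 mm behind the grasp point. The pads swing forward as they close: fully open they stand 13 mm farther back than shut.
Start: joints at [-1.439, 0.181, 1.607, -0, 1.354, -0.206], TCP at [0.191, -0.543, 0.25] pointing down, gripper open.
Joint ranges: [-2.99, 2.99], [-0.89, 2.07], [0.3, 2.58], [-1.14, 4.28], [0, 2.63], [-3.12, 3.12]. Speed limits (rad/s): [2.57, 2.57, 3.01, 3.14, 3.14, 3.14].

INTERFACE

Orientations are given as a unit quaternion [w, x, y, z].
In Python, from bench import monitor, imaging, order, spotter gives the robot as it stands.
- The arm moves only by the shell command python3 -m pendant 'ROWS'. ROWS is JSON, a list that holds one entry, the list of rows, each a list of 5 numbers: the shift along the world's x, y, z in mm, then the turn about the world's z in degrees, then the finger opening in mm, from 0 to 85.4. A call has 1 to 8 rows; each row shifts and turns the commanded pose from where the row before left it; what a row does not reach is not made up. A row lasts 1/8 s, in which the tool goes at most 62.5 mm and 10.7 degrees, less where a joint would pass 70% of its speed; a pose out of reach is approached as far as the arm can. A call with a gripper value outside its range is refused whole. The fingers move at their own pace and stop on an object; the grip force is fixed at half the most. Time passes only in rows, so rows that do not move let the fingers close. It gives the time, the measured TCP pose, the force and the opening at its end, in the units of the state.
- monitor.get_obs(): the state, without advancing time (a new reading comes with each control period).
- imaging.camera(name): name is "scene" or "top" or "wrist"; returns a dict with "img" (384x512x3 uint8, red, green, blue), "vfov" (degrees; the focal length in pixels is half the picture's height over the tangent of half this angle, whatever the lens; pixels are square), "cx", "cy" (the principal point, pixels), "distortion" ([k1, k2, p1, p2, k3] as OpenCV has them; the pictures are not rectified), "origin" and "orientation" of the camera in the world. Camera axes: x right, y down, z forward; pixel columns grow to the right and rows downward; lengths in m; the calibration is good to about 2 mm. A picture is of the moment at which its call begins. There is no depth.
- order.hand_in(): hands the job in, once; it reports no verdict.
Trained networks look in the newest picture that a camera, given by its name, has taken for a name from the list of things; names that differ only in an ending like _2 or _b are one class to them, and where a whole thing is asked for, a point or a joint stands for the part that bears it (a point fixed in the world has none). Each returns a list of dicts, best first, with "confidence" (0 to 1); they miss things now and then, are a little off and sometimes report something else, mostly with a low value. They report only what shows in the picture. A call takes as long as a camera call. They do not tell look-alikes from the thing itself.
- spotter.recognise(camera, thing): "at" ([x, y, z] in m, in the coordinates of the camera as it stood for that picture, good to about 4 mm: the middle of the surface that is visible of it).
- spotter.tip_of(camera, thing): "at" ([x, y, z] in m, in the coordinates of the camera as it stood for that picture, good to about 4 mm: a listed point, or the origin of a listed thing).
The state is a dict: "time_s": time; "q": joint angles; "dq": joint speeds; "joint_efforts": joint torques, N m; "eef_pos": TCP position; "eef_rot": TCP orientation; "wrist_force": force on the tool from outside, world axes, zero at the start; "torque": the same for the moment, N m; "opening": opening from 0.0 (shut) to 1.0 (fully open).
Only numpy, scipy, OpenCV 4.12 (cv2) and the standard library are available. Lean on these libraries where they do the work, as an engineer would, in place of code of your own. Each camera call takes 0.05 s, during which the arm holds its last target. There are 200 camera calls.

TASK

Weigh the plaster bell: pick it up by its crown loop and hang it by the loop on the scale's hook, lowering it at no more than a few centimetres a second until the spring carries all its weight, so that the hook neither drops nor jumps and is never pulled down to the end of its travel. Let go and wait until it hangs still, then push the black knob down to set the marker needle level with the pointer, to within half a division (5 mm), and leave the bell hanging with nothing touching it. Leave the paints, the water pot and the brush where they are.

Things in the scene. Friction and masses are not known exactly. Their poses are not given: they have to be found in the camera images.
- bell: The part to weigh: white plaster bell standing upright, 0.16 to 0.64 kg (unknown). Origin: centre of its underside. Round body 86 mm across at the foot, 24 mm at its top 72 mm up. Above it a square crown loop (72 to 122 mm up) in the bell's y-z plane, 40 mm wide along y, 14 mm thick along x. Grip the loop's two outer flanks, along y; a TCP 100 mm above the origin keeps the fingertips off the body.
- loop (a point): On the bell: middle of the underside of the loop's top bar, 112 mm above the bell's origin; it must rest in the hook's seat. Legs 8 mm wide, top bar 10 mm thick, opening (through along the bell's x) 24 mm wide, 40 mm high.
- scale: Bench spring scale, fixed: grey base plate 160 (x) by 200 (y) by 12 mm, aluminium column 290 mm high at x = +72 mm, white board (top at 262 mm) on the column's +y side, both faces with a line every 10 mm (one division). Origin: centre of the base's underside, z up. The hook arm reaches from the column along the scale's -x and ends in an upturned tip.
- reading (a joint): How far the sprung carriage with hook and pointer has been pulled down, m: 0 unloaded, end stop at 0.10. The spring gives 80 N per m, so the bell's whole weight settles at weight/80, between 0.019 and 0.079. Lightly damped; it rests within about 2 s.
- hook_seat (a point): Top of the hook's level seat, at its middle; 235 mm up when unloaded, moves down with the reading. Steel rod 7 mm thick; the seat is 26 mm long along the scale's x, at scale x = -30 mm, y = 0; it slopes up toward the column (18 mm higher) and to the tip at -x. Axes as the scale's. Bring the loop from -x over the tip, toward the scale's +x, then down; loop opening along the scale's x.
- hook_tip (a point): Top of the hook's free upturned end: 26 mm from hook_seat along the scale's -x and 16 mm higher.
- pointer (a point): End of the dark steel pointer needle on the carriage (one on each face of the board); at 245 mm height when reading = 0, moves down with it.
- marker (a joint): How far the marker has been pushed down, m: 0 at the top (245 mm high), 0.10 at the bottom; starts near the top. It stays where it is left (slides at 2 to 3 N). Marker and pointer are level when the values of the joints marker and reading are equal.
- marker_needle (a point): End of the marker's dark steel needle (one on each face of the board), facing the end of the pointer, at the pointer's height when level.
- marker_knob (a point): Centre of the top face of the black round push knob (28 mm across, 12 mm thick) on the upright rod that carries the marker needle; 100 mm above the needle, 345 mm above the table when marker = 0. Press it down from above, or pinch it to pull the marker up.
- paint_a: Bystander: paint bottle 48 mm across, 125 mm high; origin at the centre of its underside.
- paint_b: Bystander: paint bottle like paint_a.
- water_pot: Bystander: open red water pot, 72 mm across, 85 mm high; origin at the centre of its underside.
- brush: Bystander: paint brush lying on the table; origin at its underside.
Not all that is in view belongs to the job. Of the things like the bell, leave any that is blue; of the rest the smaller one is meant.

How it is judged:
By the outcome, as a careful person would: the job done as asked, in the order asked, and still so for the second after the job is handed in, with the robot touching nothing.
It also fails if it takes over 67 s, if anything falls off the work surface, if the arm or the gripper's body presses on something with over 40 N, if the wrist force passes 120 N, or if a joint passes its speed limit or range.

## Working session

There is one attempt and no reset: what is moved stays moved. The work goes in short steps, Python scripts to look and compute and a shell command to move; the robot and the scene stay as the last step left them, time stands still between calls to the robot, and variables do not carry over. Pictures are saved under pics/ and viewed, about 8 in all and at most 12, crops included, and the job is handed in when it is done.

```bash
ls; mkdir -p pics; cat > h.py <<'E'
import numpy as np, cv2
from scipy.spatial.transform import Rotation as R
from bench import monitor, imaging, order, spotter
def rot(q): return R.from_quat([q[1],q[2],q[3],q[0]]).as_matrix()
def shot(name,fn=None):
    c=imaging.camera(name)
    if fn: cv2.imwrite('pics/'+fn,cv2.cvtColor(c['img'],cv2.COLOR_RGB2BGR))
    return c
def K(c):
    h,w=c['img'].shape[:2]; f=h/2/np.tan(np.radians(c['vfov'])/2)
    return np.array([[f,0,c['cx']],[0,f,c['cy']],[0,0,1.]])
def w(c,p): return rot(c['orientation'])@np.array(p)+np.array(c['origin'])
def px(c,P):
    p=rot(c['orientation']).T@(np.array(P)-np.array(c['origin']))
    return cv2.projectPoints(p.reshape(1,1,3),np.zeros(3),np.zeros(3),K(c),np.array(c['distortion'],float))[0].ravel()
def ray(c,u,v):
    x=cv2.undistortPoints(np.array([[[u,v]]],float),K(c),np.array(c['distortion'],float)).ravel()
    return np.array(c['origin']), rot(c['orientation'])@np.array([x[0],x[1],1])
def onplane(c,u,v,z):
    o,d=ray(c,u,v); return o+d*(z-o[2])/d[2]
def find(cam,c,thing,tip=True,n=4):
    r=(spotter.tip_of if tip else spotter.recognise)(cam,thing)
    for d in r[:n]:
        P=w(c,d['at']); print(cam,thing,'tip' if tip else 'rec',round(d['confidence'],2),P.round(4),px(c,P).round(0))
E
cat > a.py <<'E'
from h import *
for cam in ['scene','top']:
    c=shot(cam,cam+'1.png'); print(cam,np.round(c['origin'],3),np.round(rot(c['orientation'])[:,2],2),c['vfov'])
    for t in ['bell','loop','scale','hook_seat','hook_tip','pointer','marker_needle','marker_knob','paint_a','water_pot','brush']: find(cam,c,t)
print(monitor.get_obs())
E
python3 a.py
```

```text
pics
scene [0.25  0.703 0.963] [ 0.23 -0.69 -0.69] 52.28468502198309
scene bell tip 0.86 [ 0.4789 -0.2562 -0.0009] [276. 195.]
scene bell tip 0.63 [ 0.3107 -0.3775 -0.    ] [330. 184.]
scene bell tip 0.56 [ 3.066e-01 -2.407e-01  2.000e-04] [323. 210.]
scene loop tip 0.87 [ 0.3049 -0.2374  0.1455] [330. 179.]
scene loop tip 0.66 [ 0.4819 -0.2621  0.111 ] [277. 170.]
scene loop tip 0.42 [ 0.3165 -0.3774  0.1112] [333. 160.]
scene scale tip 0.66 [ 0.5407  0.0643 -0.0027] [225. 261.]
scene hook_seat tip 0.67 [0.5091 0.0576 0.2369] [235. 207.]
scene hook_seat tip 0.21 [0.4816 0.0524 0.2551] [245. 203.]
scene hook_tip tip 0.47 [0.4848 0.0482 0.2539] [245. 202.]
scene pointer tip 0.81 [0.5877 0.1277 0.249 ] [195. 214.]
scene marker_needle tip 0.67 [0.4819 0.0501 0.2543] [246. 203.]
scene marker_needle tip 0.61 [0.588  0.1267 0.2398] [195. 217.]
scene marker_knob tip 0.53 [0.5732 0.1561 0.3419] [192. 197.]
scene marker_knob tip 0.43 [ 0.5401  0.0619 -0.001 ] [226. 260.]
scene paint_a tip 0.79 [ 0.4378  0.343  -0.004 ] [221. 360.]
scene paint_a tip 0.71 [ 0.6896 -0.2656  0.    ] [221. 179.]
s
[... 1155 characters left out ...]
1.]
{'time_s': 1.2, 'q': array([-1.43929465e+00,  1.80803761e-01,  1.60701132e+00, -1.37015911e-05,
        1.35378542e+00, -2.06317041e-01]), 'dq': array([ 1.32189048e-03,  2.15022079e-03, -8.21866446e-04, -7.98585259e-04,
       -8.23048754e-06, -9.09406676e-05]), 'joint_efforts': array([-3.49460042e-04, -4.44846976e+01, -3.51677406e+01, -1.28235752e-04,
        9.91351153e-04,  1.24340755e-05]), 'eef_pos': array([ 0.19057718, -0.54251177,  0.24998086]), 'eef_rot': array([-4.17145313e-06,  9.85768450e-01,  1.68108783e-01, -6.53867344e-06]), 'wrist_force': array([-0.83022577,  0.01993511, -0.41772059]), 'torque': array([ 0.0021569 ,  0.02688683, -0.01114269]), 'opening': 0.9955633082016818}
```

```bash
python3 - <<'E'
import cv2,numpy as np
s=cv2.imread('pics/scene1.png');t=cv2.imread('pics/top1.png')
a=cv2.resize(s[140:290,170:370],(800,600),interpolation=cv2.INTER_CUBIC);cv2.imwrite('pics/v1.png',a)
b=cv2.resize(t[130:280,180:380],(800,600),interpolation=cv2.INTER_CUBIC);cv2.imwrite('pics/v2.png',b)
E
```

```text
(no output)
```

View pics/v1.png

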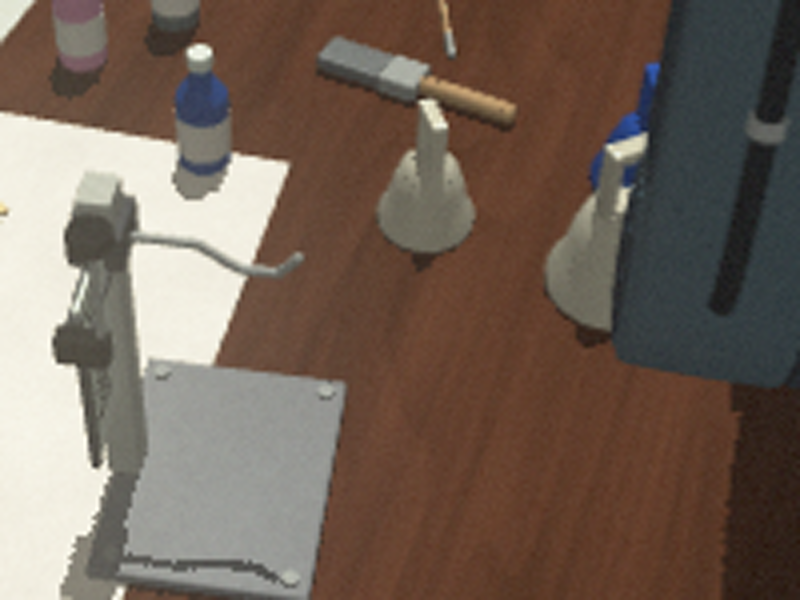

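View pics/v2.png

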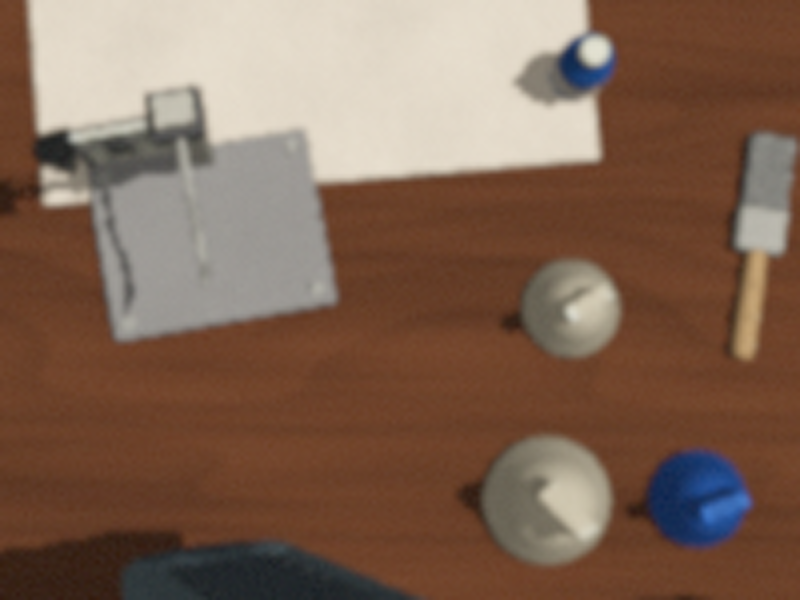

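Views 1–2: three bells. The big white one is at about (585,255) in the scene crop and the blue one is behind it. The target is the small white one, (427,200) in the scene crop and (570,308) in the top crop, with its loop about −62° in the world. The scale is at left with its x axis at a yaw of about +10°. I'll move over the target.

```bash
python3 -m pendant '[[[36,36,0,1,85],[36,36,0,1,85],[36,36,0,1,85],[36,36,0,1,85],[36,36,0,1,85],[36,36,0,1,85],[36,36,0,1,85],[36,32,0,2,85]]]'
python3 - <<'E'
from h import *
c=shot('wrist','w1.png'); print(np.round(c['origin'],3),rot(c['orientation']).round(2))
for t in ['bell','loop']: find('wrist',c,t)
c=shot('scene','s2.png')
for t in ['bell','loop','scale','hook_seat','hook_tip','pointer','marker_needle','marker_knob']: find('scene',c,t)
t=shot('top','t2.png')
for k in ['bell','loop','scale','hook_seat','hook_tip','pointer','marker_needle','marker_knob']: find('top',t,k)
# base plate corners from hand-picked px (v1/v2 crops)
for n,cc,o,pts in [('top',t,(180,130),[(302,130),(337,302),(117,340)]),('scene',c,(170,140),[(150,360),(345,382),(310,597)])]:
    for u,v in pts: print(n,onplane(cc,o[0]+u/4,o[1]+v/4,0.012).round(4))
a=[onplane(t,180+u/4,130+v/4,0.117) for u,v in [(572,308),(608,290)]]; print('bar',a)
print(monitor.get_obs()['eef_pos'],monitor.get_obs()['time_s'],monitor.get_obs()['eef_rot'])
E
```

```text
time_s: 2.2
eef_pos: [0.4797, -0.2571, 0.2502]
eef_rot: [0.0, 0.969, 0.245, 0.0]
wrist_force: [0.1, -0.8, -0.6]
opening: 0.996
[ 0.538 -0.226  0.374] [[ 0.48 -0.85 -0.23]
 [-0.88 -0.46 -0.12]
 [ 0.    0.26 -0.97]]
wrist bell tip 0.83 [ 0.4765 -0.2612 -0.0019] [256. 174.]
wrist bell tip 0.78 [ 0.3129 -0.371  -0.0019] [270. 323.]
wrist bell tip 0.6 [ 0.3135 -0.2393 -0.0019] [178. 279.]
wrist loop tip 0.97 [ 0.4788 -0.2569  0.1122] [253. 195.]
scene bell tip 0.88 [ 0.3122 -0.241  -0.0023] [321. 210.]
scene bell tip 0.72 [ 4.792e-01 -2.584e-01  2.000e-04] [276. 194.]
scene bell tip 0.66 [ 3.129e-01 -3.784e-01  1.000e-04] [329. 184.]
scene loop tip 0.88 [ 0.3089 -0.24    0.1444] [329. 179.]
scene loop tip 0.72 [ 0.4807 -0.2647  0.1132] [278. 169.]
scene loop tip 0.59 [ 0.3172 -0.3733  0.1113] [332. 161.]
scene scale tip 0.97 [ 0.5425  0.0646 -0.002 ] [224. 261.]
scene hook_seat tip 0.8 [0.5099 0.0575 0.2369] [234. 207.]
scene hook_tip tip 0.61 [0.4846 0.0525 0.2548] [244. 203.]
scene pointer tip 0.54 [0.5926 0.1274 0.2471] [193. 214.]
scene marker_needle tip 0.77 [0.5873 0.1298 0.239 ] [1
[... 546 characters left out ...]
 [231. 192.]
top hook_tip tip 0.72 [0.4917 0.0568 0.2524] [229. 198.]
top pointer tip 0.65 [0.5931 0.1267 0.2452] [208. 165.]
top marker_needle tip 0.66 [0.5909 0.1254 0.2456] [208. 166.]
top marker_knob tip 0.72 [ 0.4794 -0.2545  0.001 ] [321. 207.]
top marker_knob tip 0.57 [0.5765 0.1603 0.3412] [192. 166.]
top [ 0.6357 -0.0182  0.012 ]
top [ 0.4821 -0.0521  0.012 ]
top [0.445  0.1427 0.012 ]
scene [ 0.6332 -0.0171  0.012 ]
scene [ 0.4808 -0.0492  0.012 ]
scene [0.4414 0.142  0.012 ]
bar [array([ 0.47564504, -0.24694019,  0.117     ]), array([ 0.49116959, -0.27683819,  0.117     ])]
[ 0.47858937 -0.25848572  0.24997743] 3.25 [-1.29462057e-05  9.69534577e-01  2.44954493e-01 -1.81253678e-05]
```

View pics/w1.png

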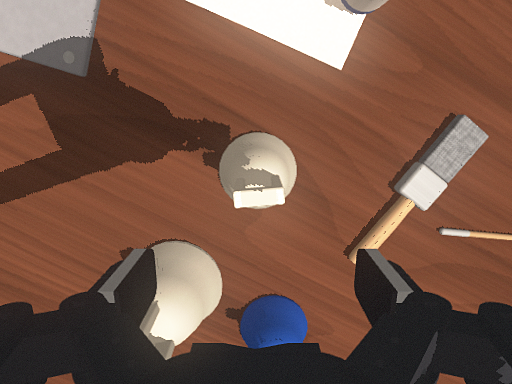

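View 3 (wrist): the target's loop top bar is at (259,198), tilted slightly from the jaw axis. I'll fit its axis accurately.

```bash
cat > bar.py <<'E'
import sys
from h import *
def bar(c,u0,v0,z=0.122,thr=None,r=45):
    im=c['img'].astype(int); g=im.min(2)
    m=np.zeros(g.shape,np.uint8); m[v0-r:v0+r,u0-r:u0+r]=1
    sub=g[v0-3:v0+4,u0-6:u0+7]; t=thr or np.median(sub)-12
    m&=(g>t).astype(np.uint8)
    n,lab=cv2.connectedComponents(m); l=lab[v0,u0]
    vs,us=np.where(lab==l)
    P=np.array([onplane(c,u,v,z)[:2] for u,v in zip(us,vs)])
    (cx,cy),(a,b),ang=cv2.minAreaRect((P*1000).astype(np.float32))
    yaw=ang if a>b else ang+90
    _,_,V=np.linalg.svd(P-P.mean(0)); 
    print('n',len(us),'thr',t,'rect',cx,cy,a,b,'long yaw',yaw,'pca',np.degrees(np.arctan2(V[0,1],V[0,0])),'mean',P.mean(0).round(4),us.min(),us.max(),vs.min(),vs.max())
E
python3 - <<'E'
from bar import *
c=shot('wrist'); o=monitor.get_obs()
bar(c,258,198); bar(c,258,198,thr=225); bar(c,258,198,thr=205)
q=o['eef_rot']; Rm=rot(q); print('tool y yaw',np.degrees(np.arctan2(Rm[1,1],Rm[0,1])),o['eef_pos'])
E
```

```text
n 722 thr 225.0 rect 481.3615417480469 -260.64447021484375 12.329692840576172 38.853336334228516 long yaw 123.75849914550781 pca 123.73040241082047 mean [ 0.4812 -0.2609] 233 283 186 205
n 722 thr 225 rect 481.3615417480469 -260.64447021484375 12.329692840576172 38.853336334228516 long yaw 123.75849914550781 pca 123.73040241082047 mean [ 0.4812 -0.2609] 233 283 186 205
n 759 thr 205 rect 481.3682861328125 -260.6322326660156 12.654826164245605 39.19824981689453 long yaw 123.63577651977539 pca 123.6033822317966 mean [ 0.4812 -0.2608] 233 283 186 205
tool y yaw -61.64065712907416 [ 0.47859689 -0.25847228  0.2499818 ]
```

```bash
python3 -m pendant '[[[3,-2,-25,5.3,85],[0,0,-30,0,85],[0,0,-30,0,85],[0,0,-30,0,85],[0,0,-20,0,85],[0,0,-15,0,85],[0,0,0,0,85]]]'
python3 - <<'E'
from h import *
c=shot('wrist','w2.png'); o=monitor.get_obs(); print(o['eef_pos'],o['wrist_force'],o['time_s'])
find('wrist',c,'loop')
E
```

```text
time_s: 4.18
eef_pos: [0.481, -0.26, 0.099]
eef_rot: [-0.001, 0.957, 0.29, -0.001]
wrist_force: [0.6, -0.4, -0.8]
opening: 0.993
[ 0.48161612 -0.26051432  0.09999953] [-0.27188222 -0.17644003 -0.39686966] 4.225
wrist loop tip 0.77 [ 0.4775 -0.2606  0.1122] [249. 302.]
```

View pics/w2.png

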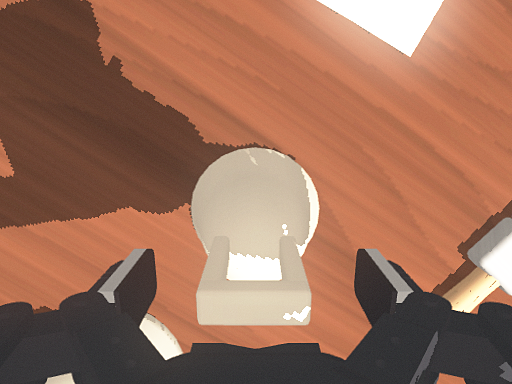

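View 4 (wrist): the loop (198–310, 280–325) is centred and square between the open pads. Now I'll grip it.

```bash
python3 -m pendant '[[[0,0,0,0,30],[0,0,0,0,30],[0,0,0,0,30],[0,0,0,0,30],[0,0,0,0,30]]]'; python3 -m pendant '[[[0,0,5,0,30],[0,0,20,0,30],[0,0,30,0,30],[0,0,30,0,30]]]'
```

```text
time_s: 4.9
eef_pos: [0.4818, -0.2606, 0.1006]
eef_rot: [0.0, 0.957, 0.29, 0.0]
wrist_force: [-1.3, 1.1, 5.4]
opening: 0.46
time_s: 5.4
eef_pos: [0.4811, -0.2602, 0.1852]
eef_rot: [-0.001, 0.957, 0.289, -0.0]
wrist_force: [0.2, -0.0, -3.0]
opening: 0.46
```

```bash
python3 -m pendant '[[[-11,36.5,15,-2.8,30],[-11,36.5,15,-2.8,30],[-11,36.5,15,-2.8,30],[-11,36.5,15,-2.8,30],[-11,36.5,2,-2.8,30],[-11,36.5,0,-2.8,30],[-11,36.5,0,-2.6,30],[-10,36.5,0,-2.6,30]]]'
python3 - <<'E'
from h import *
for cam in ['wrist','scene','top']:
    c=shot(cam,cam+'3.png')
    for t in ['loop','hook_seat','hook_tip','pointer','marker_knob']: find(cam,c,t,n=2)
o=monitor.get_obs(); Rm=rot(o['eef_rot']); print(o['eef_pos'],np.degrees(np.arctan2(Rm[1,1],Rm[0,1])),o['time_s'],o['wrist_force'])
E
```

```text
time_s: 6.4
eef_pos: [0.3937, 0.0326, 0.2467]
eef_rot: [-0.0, 0.995, 0.101, -0.0]
wrist_force: [0.3, 0.2, -2.0]
opening: 0.461
wrist loop tip 0.97 [0.3896 0.0348 0.2576] [246. 300.]
wrist loop tip 0.19 [0.39   0.0351 0.1458] [250. 212.]
wrist hook_tip tip 0.6 [0.4878 0.0491 0.2544] [262.  15.]
scene loop tip 0.89 [0.3943 0.0261 0.2572] [282. 204.]
scene loop tip 0.83 [ 0.3173 -0.3751  0.1081] [332. 161.]
scene hook_seat tip 0.82 [0.5086 0.0523 0.2345] [236. 206.]
scene hook_seat tip 0.74 [0.5864 0.1291 0.2369] [195. 218.]
scene hook_tip tip 0.69 [0.511  0.0569 0.234 ] [234. 207.]
scene hook_tip tip 0.52 [0.488  0.0508 0.2553] [243. 202.]
scene pointer tip 0.62 [0.5887 0.1263 0.249 ] [195. 214.]
scene marker_knob tip 0.53 [0.5709 0.1558 0.3437] [193. 196.]
top loop tip 0.94 [ 0.3116 -0.2359  0.1452] [320. 257.]
top loop tip 0.61 [ 0.319  -0.3725  0.1143] [360. 255.]
top hook_seat tip 0.51 [0.5126 0.0529 0.2338] [231. 192.]
top hook_tip tip 0.45 [0.4917 0.052  0.2522] [231. 198.]
top hook_tip tip 0.2 [ 0.6949 -0.2617 -0.0017] [323. 148.]
top pointer tip 0.72 [0.5929 0.1285 0.2452] [207. 165.]
top marker_knob tip 0.59 [0.5736 0.1598 0.3428] [192. 167.]
[0.394601   0.03145218 0.24698926] -78.34859873606449 7.3 [ 0.05484879 -1.24360263 -2.10080144]
```

View pics/wrist3.png

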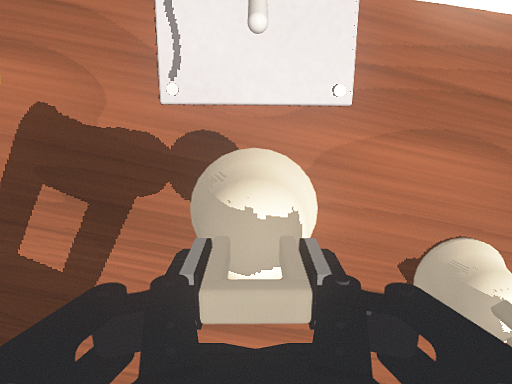

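View 5 (wrist): the bell is held upright, the plate edge (160,103)–(352,104) is level in the picture so the yaw matches, and the hook tip is at (258,20) straight ahead. I'll compute the lateral offset next.

```bash
python3 - <<'E'
from h import *
c=shot('wrist'); o=monitor.get_obs(); Rm=rot(o['eef_rot']); T=np.array(o['eef_pos'])
tip=onplane(c,258,18,0.247); lp=[onplane(c,u,v,z) for u,v,z in [(200,278,0.269),(312,278,.269),(200,322,.269),(312,322,0.269),(257,280,.269)]]
e=[onplane(c,u,v,.012) for u,v in [(160,103),(352,104)]]; e2=onplane(c,358,5,.012)
print('tip',tip,'in tool',Rm.T@(tip-T)); 
for p in lp: print('loop',p,Rm.T@(p-T))
d=e[1]-e[0]; print('edge',e,np.degrees(np.arctan2(d[1],d[0])),np.linalg.norm(d), Rm.T@((e[0]+e[1])/2-T)); d=e2-e[1];print(np.degrees(np.arctan2(d[1],d[0])))
m=(e[0]+e[1])/2; y=np.radians(11.6); print('centre', m+.08*np.array([np.cos(y),np.sin(y),0]),'seat',m+.05*np.array([np.cos(y),np.sin(y),0]))
E
```

```text
tip [0.48929969 0.04944442 0.247     ] in tool [9.63881659e-02 1.52988173e-03 4.76789088e-06]
loop [0.40234453 0.05150229 0.269     ] [ 0.01164114 -0.01804725 -0.0219978 ]
loop [0.40990188 0.01462566 0.269     ] [ 0.01159534  0.01959577 -0.02199882]
loop [0.38538964 0.04883072 0.269     ] [-0.00550393 -0.01885486 -0.0219984 ]
loop [0.39326555 0.01037068 0.269     ] [-0.00555751  0.02040328 -0.02199947]
loop [0.40549243 0.03259403 0.269     ] [ 0.01090556  0.00110714 -0.02199835]
edge [array([0.44635564, 0.14182776, 0.012     ]), array([ 0.4853492 , -0.05295592,  0.012     ])] -78.67965168990524 0.19864837716168168 [0.07240395 0.00170626 0.23500389]
11.667515236392683
centre [0.54421844 0.06052215 0.012     ] seat [0.51483118 0.05448981 0.012     ]
```

```bash
python3 -m pendant '[[[20,3,0,-0.3,30],[20,4,0,0,30],[20,4,0,0,30],[15,3,0,0,30],[12,2.5,0,0,30],[12,2.5,0,0,30],[12,2.5,0,0,30],[8,1.5,0,0,30]]]'
python3 - <<'E'
from h import *
for cam in ['wrist','scene','top']:
    c=shot(cam,cam+'4.png')
    for t in ['loop','hook_seat','hook_tip']: find(cam,c,t,n=2)
o=monitor.get_obs(); print(o['eef_pos'],o['time_s'],o['wrist_force'])
a=cv2.imread('pics/wrist4.png'); b=cv2.resize(cv2.imread('pics/scene4.png')[140:260,180:300],(384,384),interpolation=cv2.INTER_CUBIC)
cv2.imwrite('pics/v6.png',cv2.resize(np.hstack([a,b]),(800,343)))
E
```

```text
time_s: 8.35
eef_pos: [0.5143, 0.0546, 0.247]
eef_rot: [0.0, 0.995, 0.099, 0.0]
wrist_force: [0.3, -0.6, -2.0]
opening: 0.46
wrist loop tip 0.61 [0.5094 0.0542 0.2588] [252. 304.]
wrist hook_seat tip 0.98 [0.5119 0.0607 0.2371] [239. 269.]
wrist hook_seat tip 0.3 [0.5082 0.0578 0.1473] [248. 215.]
wrist hook_tip tip 0.68 [0.4898 0.0501 0.2519] [253. 337.]
scene loop tip 0.67 [0.5127 0.0527 0.2584] [234. 199.]
scene loop tip 0.67 [ 0.3054 -0.2403  0.1459] [330. 179.]
scene hook_seat tip 0.71 [0.5072 0.0579 0.2365] [235. 207.]
scene hook_tip tip 0.66 [0.4827 0.0493 0.2539] [245. 202.]
scene hook_tip tip 0.21 [0.5084 0.0535 0.2349] [235. 206.]
top loop tip 0.96 [ 0.3165 -0.3729  0.1145] [361. 256.]
top loop tip 0.66 [ 0.3105 -0.2359  0.1443] [320. 257.]
[0.51348278 0.05444039 0.24707302] 8.95 [ 0.28315883 -0.09824783 -2.7007579 ]
```

View pics/v6.png

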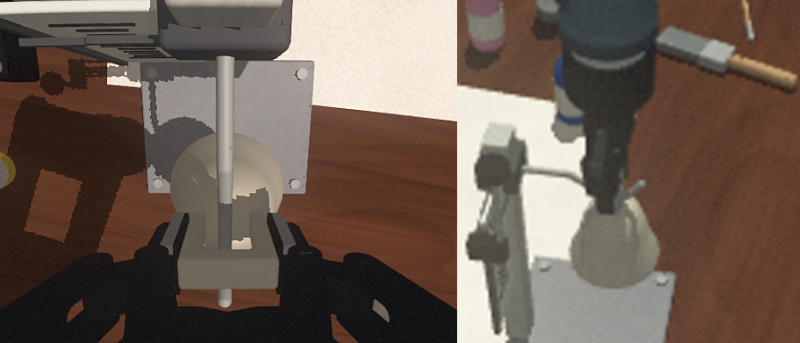

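View 6: the rod passes through the loop opening, about 1–2 mm left of centre, with the tip out behind it. Lowering slowly.

```bash
cat > f.py <<'E'
from h import *
F=[];n=8
for i in range(n):
    imaging.camera('scene'); F.append(monitor.get_obs()['wrist_force'])
o=monitor.get_obs(); F=np.array(F); print('F',F.mean(0).round(2),F.std(0).round(2),o['eef_pos'],o['time_s'])
E
python3 f.py; python3 -m pendant '[[[-0.5,1,-3,0,30],[-0.5,0,-3,0,30],[0,0,-3,0,30],[0,0,-3,0,30],[0,0,-3,0,30],[0,0,-3,0,30],[0,0,-2.5,0,30],[0,0,-2.5,0,30]]]'; python3 -m pendant '[[[0,0,-2.5,0,30],[0,0,-2.5,0,30],[0,0,-2.5,0,30],[0,0,-2.5,0,30]]]'; python3 f.py
```

```text
F [ 0.07  0.1  -2.7 ] [0.46 0.48 0.51] [0.51359544 0.05449827 0.24700116] 9.35
time_s: 10.35
eef_pos: [0.5126, 0.0555, 0.2238]
eef_rot: [0.0, 0.995, 0.099, 0.0]
wrist_force: [-0.8, 0.1, -2.4]
opening: 0.462
time_s: 10.85
eef_pos: [0.5126, 0.0555, 0.2139]
eef_rot: [0.0, 0.995, 0.099, 0.0]
wrist_force: [-0.1, -0.4, -2.1]
opening: 0.46
F [-0.19 -0.03 -1.74] [0.62 0.33 0.41] [0.5125581  0.05550119 0.21405665] 11.25
```

```bash
python3 -m pendant '[[[0,0,-2.5,0,30],[0,0,-2.5,0,30],[0,0,-2.5,0,30],[0,0,-2.5,0,30],[0,0,-2,0,30],[0,0,-2,0,30],[0,0,-1,0,30]]]'; python3 f.py; python3 - <<'E'
from h import *
c=shot('scene','s7.png'); t=shot('top')
for k in ['hook_seat','hook_tip','pointer','loop']: find('scene',c,k,n=2)
E
```

```text
time_s: 12.12
eef_pos: [0.5127, 0.0554, 0.199]
eef_rot: [0.0, 0.995, 0.099, 0.0]
wrist_force: [0.4, -0.1, -0.1]
opening: 0.46
F [ 1.05 -0.16 -0.59] [0.46 0.3  0.48] [0.51270797 0.05547579 0.19911441] 12.525
scene hook_seat tip 0.79 [0.5084 0.0571 0.2113] [235. 213.]
scene hook_tip tip 0.75 [0.4873 0.0496 0.2299] [244. 209.]
scene hook_tip tip 0.69 [ 0.4341  0.3451 -0.002 ] [222. 361.]
scene pointer tip 0.74 [0.5877 0.1269 0.2243] [196. 221.]
scene loop tip 0.96 [0.5113 0.0533 0.2094] [235. 213.]
scene loop tip 0.93 [ 0.3052 -0.2359  0.1442] [330. 180.]
```

```bash
python3 -m pendant '[[[0,0,-1.5,0,30],[0,0,-1.5,0,30],[0,0,-1.5,0,30],[0,0,0,0,30]]]'; python3 f.py; python3 - <<'E'
from h import *
c=shot('scene','s8.png');w_=shot('wrist','w8.png')
for k in ['hook_seat','pointer','loop']: find('scene',c,k,n=1)
for k in ['hook_seat','hook_tip','loop']: find('wrist',w_,k,n=1)
a=cv2.imread('pics/w8.png'); b=cv2.resize(cv2.imread('pics/s8.png')[150:270,180:300],(384,384),interpolation=cv2.INTER_CUBIC)
cv2.imwrite('pics/v8.png',cv2.resize(np.hstack([a,b]),(800,343)))
E
```

```text
time_s: 13.32
eef_pos: [0.5125, 0.0555, 0.1944]
eef_rot: [-0.0, 0.995, 0.099, -0.0]
wrist_force: [1.0, 0.7, -0.1]
opening: 0.46
F [ 1.12  0.05 -0.47] [0.65 0.45 0.48] [0.51255912 0.05549365 0.19451013] 13.725
scene hook_seat tip 0.46 [0.5087 0.0559 0.2066] [235. 214.]
scene pointer tip 0.8 [0.5887 0.1274 0.2185] [195. 223.]
scene loop tip 0.74 [ 0.3156 -0.3747  0.1104] [333. 161.]
wrist loop tip 0.9 [0.5108 0.055  0.2054] [254. 296.]
```

View pics/v8.png

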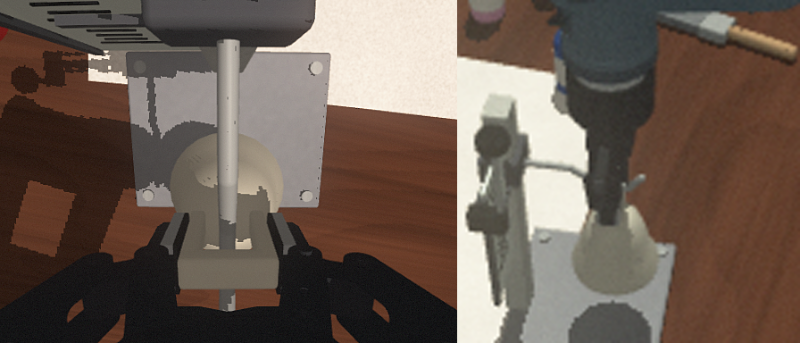

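View 7: the loop sits on the hook with the rod central and the hook pulled down. The residual Fx of about 1.1 N suggests the loop is riding slightly on the tip slope, so I'll nudge it 2 mm toward the column and then measure.

```bash
python3 -m pendant '[[[1,0,0,0,30],[1,0.4,-1,0,30],[0,0,-1,0,30],[0,0,0,0,30]]]'; python3 f.py
```

```text
time_s: 14.62
eef_pos: [0.5144, 0.0559, 0.1923]
eef_rot: [-0.0, 0.995, 0.099, -0.0]
wrist_force: [-1.4, -0.4, 0.4]
opening: 0.459
F [-1.95 -0.04 -0.09] [0.37 0.53 0.34] [0.51454068 0.05591979 0.19250378] 15.025
```

```bash
python3 -m pendant '[[[-1.2,-0.2,0,0,30],[0,0,0,0,36],[0,0,0,0,39],[0,0,0,0,39.5],[0,0,0,0,40],[0,0,0,0,41],[0,0,0,0,43],[0,0,0,0,46]]]'; python3 f.py;  python3 - <<'E'
from h import *
c=shot('scene','s9.png')
for k in ['hook_seat','pointer','loop']: find('scene',c,k,n=1)
print(monitor.get_obs()['opening'])
E
```

```text
time_s: 16.02
eef_pos: [0.5132, 0.0557, 0.1924]
eef_rot: [-0.0, 0.995, 0.099, -0.0]
wrist_force: [0.8, 0.2, 0.2]
opening: 0.535
F [ 0.37 -0.19  0.01] [0.4  0.5  0.65] [0.51338295 0.05571453 0.19249409] 16.425
scene hook_seat tip 0.75 [0.5078 0.0501 0.2034] [236. 214.]
scene pointer tip 0.62 [0.5146 0.0557 0.0916] [234. 241.]
scene loop tip 0.95 [0.5159 0.0558 0.2037] [233. 214.]
0.5403713875512652
```

```bash
python3 -m pendant '[[[0,0,0,0,60],[0,0,0,0,80],[0,0,0,0,80],[0,0,0,0,80],[0,0,15,0,80],[0,0,30,0,80],[0,0,45,0,80],[0,0,50,0,80]]]'; python3 -m pendant '[[[0,0,50,0,20],[0,0,20,0,0],[-15,0,0,0,0],[0,0,0,0,0]]]'; python3 - <<'E'
from h import *
for cam in ['wrist','scene','top']:
    c=shot(cam,cam+'10.png')
    for k in ['hook_seat','pointer','marker_needle','marker_knob','loop']: find(cam,c,k,n=2)
o=monitor.get_obs(); print(o['eef_pos'],o['wrist_force'],o['opening'],o['time_s'])
a=cv2.imread('pics/wrist10.png'); b=cv2.resize(cv2.imread('pics/scene10.png')[180:300,170:290],(384,384),interpolation=cv2.INTER_CUBIC)
cv2.imwrite('pics/v10.png',cv2.resize(np.hstack([a,b]),(800,343)))
E
```

```text
time_s: 17.62
eef_pos: [0.513, 0.0557, 0.3346]
eef_rot: [0.0, 0.995, 0.099, -0.0]
wrist_force: [0.4, -0.5, -0.4]
opening: 0.938
time_s: 18.12
eef_pos: [0.4969, 0.0559, 0.4018]
eef_rot: [-0.0, 0.995, 0.099, -0.001]
wrist_force: [0.2, -0.2, 1.0]
opening: 0.074
wrist hook_seat tip 0.77 [0.5142 0.0598 0.2023] [254. 161.]
wrist pointer tip 0.69 [0.5882 0.1266 0.2141] [196.  66.]
wrist marker_needle tip 0.69 [0.5929 0.1268 0.2451] [190.  55.]
wrist marker_knob tip 0.93 [0.5768 0.1557 0.3411] [95. 47.]
wrist loop tip 0.77 [0.5103 0.0593 0.1999] [254. 164.]
scene hook_seat tip 0.8 [0.5123 0.0554 0.2044] [234. 214.]
scene pointer tip 0.48 [0.5905 0.1287 0.2134] [195. 224.]
scene marker_needle tip 0.74 [0.5867 0.1277 0.24  ] [195. 217.]
scene marker_knob tip 0.79 [0.5719 0.1557 0.343 ] [192. 196.]
scene loop tip 0.86 [ 0.3125 -0.3746  0.1129] [334. 161.]
scene loop tip 0.81 [0.5136 0.0549 0.2024] [234. 215.]
top hook_seat tip 0.52 [ 6.922e-01 -2.619e-01  3.000e-04] [323. 149.]
top loop tip 0.9 [ 0.3179 -0.3711  0.1144] [360. 255.]
top loop tip 0.6 [ 0.3103 -0.2364  0.1487] [321. 258.]
[0.49838105 0.0556866  0.40248082] [-0.64803416  0.38225826  0.6748485 ] 0.000700839935893106 19.025
```

View pics/v10.png

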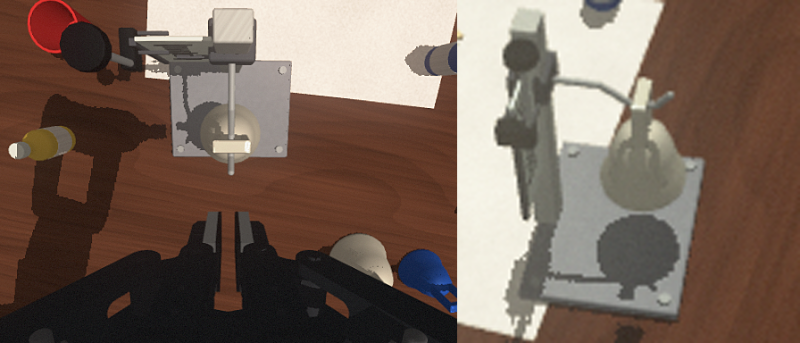

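View 8: the bell hangs freely on the hook. The knob is at (87,48) in the wrist half, and the reading is about 0.033. I'll move over the knob and press in two stages.

```bash
python3 -m pendant '[[[19,25.5,0,0,0],[19,25.5,0,0,0],[19,25.5,0,0,0],[18,25,0,0,0],[0,0,-20,0,0],[0,0,-12,0,0],[0,0,0,0,0]]]'; python3 - <<'E'
from h import *
c=shot('wrist','w11.png'); find('wrist',c,'marker_knob')
t=shot('scene'); find('scene',t,'pointer'); find('scene',t,'marker_needle')
E
for i in 1; do python3 -m pendant '[[[0,0,-4,0,0],[0,0,-4,0,0],[0,0,-4,0,0]]]'; done; python3 f.py
```

```text
time_s: 19.9
eef_pos: [0.5728, 0.1569, 0.3692]
eef_rot: [-0.0, 0.995, 0.099, -0.001]
wrist_force: [0.1, -0.1, -0.2]
opening: -0.003
wrist marker_knob tip 0.72 [0.5768 0.1588 0.3385] [252. 239.]
scene pointer tip 0.74 [0.5918 0.1276 0.2137] [194. 224.]
scene marker_needle tip 0.77 [0.5863 0.127  0.2427] [196. 216.]
time_s: 20.52
eef_pos: [0.5734, 0.1571, 0.3583]
eef_rot: [0.0, 0.995, 0.099, 0.0]
wrist_force: [-0.9, 0.2, 0.8]
opening: 0.002
F [ 0.06 -0.12  0.23] [0.75 0.39 0.47] [0.57339619 0.15721715 0.35850664] 20.925
```

View pics/w11.png

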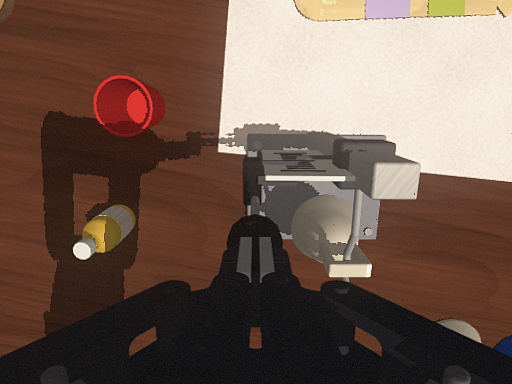

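View 9: the closed fingertips are over the knob (255,230), centred sideways. I'll shift 2 mm forward and press to about marker = 0.030.

```bash
python3 -m pendant '[[[2,0.5,-3.5,0,0],[0,0,-4,0,0],[0,0,-4,0,0],[0,0,-4,0,0],[0,0,-3,0,0],[0,0,-3,0,0],[0,0,-3,0,0],[0,0,0,0,0]]]'; python3 f.py; python3 - <<'E'
from h import *
for cam in ['wrist','scene']:
    c=shot(cam,cam+'12.png')
    for k in ['pointer','marker_needle','marker_knob','hook_seat']: find(cam,c,k,n=2)
a=cv2.resize(cv2.imread('pics/wrist12.png')[120:270,230:430],(533,400),interpolation=cv2.INTER_CUBIC); b=cv2.resize(cv2.imread('pics/scene12.png')[190:250,170:210],(267,400),interpolation=cv2.INTER_CUBIC)
cv2.imwrite('pics/v12.png',np.hstack([a,b]))
E
```

```text
time_s: 21.92
eef_pos: [0.5751, 0.1576, 0.3334]
eef_rot: [0.0, 0.995, 0.099, -0.001]
wrist_force: [0.8, -0.1, -0.2]
opening: 0.005
F [-0.02  0.15 -0.09] [0.51 0.39 0.76] [0.57529158 0.15768619 0.33390097] 22.325
wrist hook_seat tip 0.82 [0.5133 0.0574 0.2003] [355. 286.]
scene pointer tip 0.67 [0.5871 0.1273 0.2137] [196. 224.]
scene marker_needle tip 0.69 [0.587  0.1301 0.2134] [196. 225.]
scene marker_needle tip 0.64 [0.589  0.1283 0.214 ] [195. 224.]
scene hook_seat tip 0.74 [0.5089 0.056  0.205 ] [235. 215.]
```

View pics/v12.png

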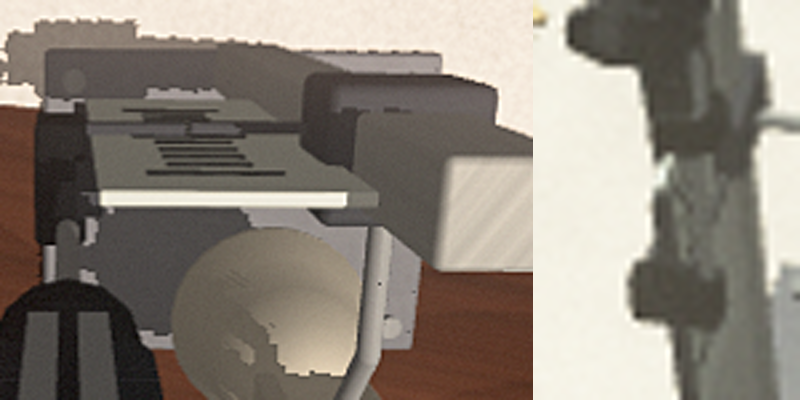

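View 10: the needles at (90–300,128) in the wrist crop look almost collinear. I'll zoom and calculate.

```bash
python3 - <<'E'
from h import *
c=shot('wrist'); 
im=cv2.cvtColor(c['img'],cv2.COLOR_RGB2BGR)[155:185,258:348]
cv2.imwrite('pics/v13.png',cv2.resize(im,(800,267),interpolation=cv2.INTER_CUBIC))
P=np.array([0.590,0.1275,0.212])
print(px(c,P),'px per 1mm z',px(c,P+[0,0,-.001])-px(c,P))
g=cv2.cvtColor(c['img'],cv2.COLOR_RGB2GRAY)
for u in range(264,344,4): print(u,g[160:178,u])
E
```

```text
[297.56238812 188.77894858] px per 1mm z [-0.16276894 -0.3043538 ]
264 [106 110 112 108 112  96  72  90  90  91  85  92  85  80  80  72  66  58]
268 [106 106 107 107 104  93  68  88  89  88  91 105 105 106 107 103 106 103]
272 [107 106 105 108 108  95  67  89  88  86  88 103 108 103 102 109 103 104]
276 [112  50 101 107 108  91  67  88  91  89  90 106 104 105 104 104 103 103]
280 [113  50  99 107 109  97  67  85  91  92  78  55 101 104 102 105 104 103]
284 [114  57  65  56  56  67  56  91  92  93  78  45 102 108 108 106 106 105]
288 [113  59  67  56  57  55  56  87  92  93  77  49  98  56 105  97 106 104]
292 [115  56  75  63  53  52  58  88  91  91  83  55  86  44 107  64  68  87]
296 [115  55  84  65  65  58  55  89  96  94  80  54  86  42 109  62  63  89]
300 [114  55  85  60  65  67  55  61  48  59  69  52  86  48 109  62  44 101]
304 [115  58  84  60  69  50  78  91  95  93  72  50  92  45 107  69  45 112]
308 [115  57  82 111  90  58  77  93  90  99  70  50  88  45  96  61  41 109]
312 [111  95  97 107 111  84  78  93  93  96  70  50  87  48  88  62  43 105]
316 [109 111 107 109 113  83  79  90  97  95  68  53  81  58 101  62  46 110]
320 [109 110 108 108 111  87  63  53  73  60  54  47 100 108 107 110 107 114]
324 [109 107 108 109 110  87  61  55  55  54  72 105 108 105 107 106 103 105]
328 [ 91 102 108 108 111  89  63  57  58  54  77 105 110 108 104 108 104 102]
332 [ 88  89  87  91 109  90  59  57  59  56  73 105 108 103 106 106 103 107]
336 [ 86  89  89  89  88  77  55  59  61  53  75 106 106 107 106 105 108 106]
340 [ 91  87  91  89  87  77  62  60  59  52  71 107 109 107 109 107 106 103]
```

View pics/v13.png

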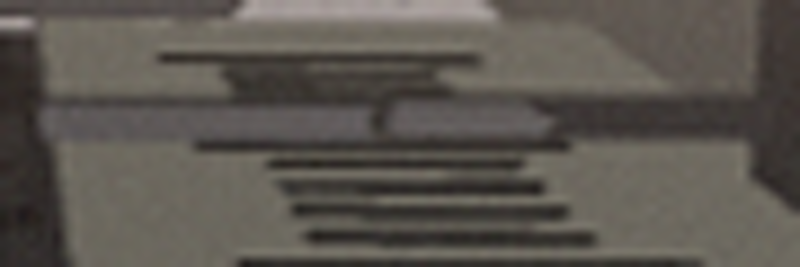

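View 11 (zoom): the marker needle (left) and pointer (right) are collinear to within about 0.2 px, roughly 0.7 mm, with the pointer slightly lower. I'll press 1 mm more, then retract.

```bash
python3 -m pendant '[[[0,0,-1,0,0],[0,0,0,0,0],[0,0,2,0,0],[0,0,15,0,0],[0,0,40,0,0],[-30,0,40,0,0],[-40,0,0,0,0],[0,0,0,0,0]]]'; python3 - <<'E'
from h import *
for i in range(3):
  for cam in ['wrist','scene','top']:
    c=shot(cam,f'{cam}14_{i}.png')
    for k in ['pointer','marker_needle','marker_knob','hook_seat','loop']:find(cam,c,k,n=1)
c=shot('scene')
for k in ['paint_a','water_pot','brush','bell']: find('scene',c,k)
o=monitor.get_obs(); print(o['eef_pos'],o['time_s'])
a=cv2.resize(cv2.imread('pics/wrist14_2.png')[30:180,50:300],(500,300),interpolation=cv2.INTER_CUBIC); b=cv2.resize(cv2.imread('pics/scene14_2.png')[180:280,170:270],(300,300),interpolation=cv2.INTER_CUBIC)
cv2.imwrite('pics/v14.png',np.hstack([a,b]))
E
```

```text
time_s: 23.88
eef_pos: [0.504, 0.1581, 0.4325]
eef_rot: [-0.0, 0.995, 0.099, 0.002]
wrist_force: [0.0, -0.2, 0.7]
opening: -0.002
wrist pointer tip 0.85 [0.5887 0.1302 0.2161] [300.  98.]
wrist marker_needle tip 0.7 [0.5924 0.1292 0.215 ] [301.  95.]
wrist marker_knob tip 0.78 [0.577  0.1572 0.3097] [276. 103.]
wrist hook_seat tip 0.81 [0.5156 0.0574 0.201 ] [348. 181.]
wrist loop tip 0.92 [0.5106 0.0562 0.2009] [347. 186.]
scene pointer tip 0.71 [0.5893 0.132  0.2156] [194. 225.]
scene marker_needle tip 0.74 [0.5869 0.1271 0.2142] [196. 224.]
scene marker_knob tip 0.6 [0.5711 0.1558 0.3131] [194. 206.]
scene hook_seat tip 0.7 [0.5097 0.0562 0.1993] [235. 216.]
scene loop tip 0.97 [0.5104 0.0546 0.2025] [235. 215.]
top pointer tip 0.67 [0.591  0.1293 0.2142] [208. 167.]
top marker_needle tip 0.43 [0.5901 0.1262 0.2145] [209. 167.]
top marker_knob tip 0.75 [ 0.5419 -0.4268  0.0012] [369. 191.]
top hook_seat tip 0.62 [0.5121 0.0543 0.2012] [231. 193.]
top loop tip 0.86 [ 0.3179 -0.3703  0.1154] [360. 255.]
wrist pointer tip 0.72 [0.5763 0.1599 0.3147] [271. 104.]
wrist marker_needle ti
[... 1412 characters left out ...]
ker_needle tip 0.43 [0.5877 0.1283 0.2175] [208. 168.]
top marker_knob tip 0.53 [0.5751 0.1628 0.3156] [192. 168.]
top hook_seat tip 0.53 [0.5131 0.0555 0.1998] [231. 192.]
top loop tip 0.95 [0.5106 0.0524 0.2033] [232. 193.]
scene paint_a tip 0.64 [ 0.4357  0.3425 -0.0042] [222. 360.]
scene paint_a tip 0.54 [ 6.929e-01 -2.637e-01 -1.000e-04] [220. 179.]
scene water_pot tip 0.87 [ 0.6088  0.323  -0.0017] [163. 330.]
scene brush tip 0.78 [ 0.5384 -0.4238 -0.0044] [273. 163.]
scene bell tip 0.71 [ 0.3097 -0.2414 -0.0029] [322. 211.]
scene bell tip 0.63 [0.5125 0.0568 0.0915] [234. 242.]
scene bell tip 0.54 [ 3.142e-01 -3.779e-01  1.000e-04] [329. 184.]
[0.50537696 0.1576965  0.43001223] 26.825
```

View pics/v14.png

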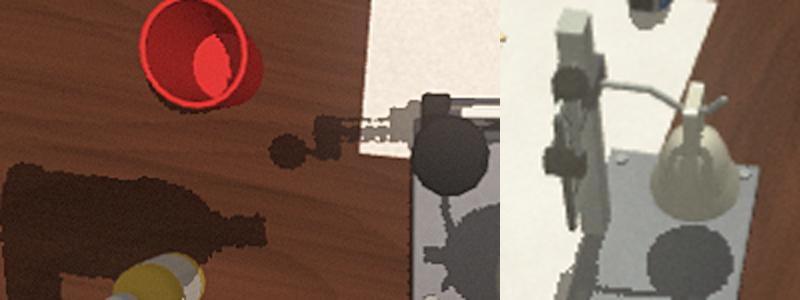

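View 12: the bell hangs still on the hook and the gripper is clear. Pointer, marker, knob and hook heights agree to about 2 mm and the bystanders haven't moved, so I'm handing in.

```bash
python3 -c "
from bench import order
print(order.hand_in())"
```

```text
the job is handed in; nothing more can be done
None
```

The small white bell is hanging by its loop on the scale's hook with nothing touching it, and the marker is set level with the pointer. I handed the job in at about 27 s of the 67 s allowed.

- **Hanging:** I lowered it at about 2 cm/s until the wrist force was zero within the noise, then opened the jaws in small steps. The force was zero just before and just after letting go. The hook stood at about 0.203 to 0.205 m both times, so I saw no drop or jump. The spring's end stop was never approached.
- **Reading:** the reading is about 0.0335, which puts the bell at about 0.27 kg. The wrist force while carrying it (2.7 N) gives the same figure.
- **Marker:** the final averages put the pointer at about 0.2145 m and the marker needle at about 0.215 m. The close-up before the last 1 mm press showed the needles in line within about 1 mm.
- **Disagreement:** the knob and hook heights suggest the marker may sit 1 to 2 mm above the pointer. That is inside the 5 mm tolerance but is only as good as the cameras.
- **Sideways force:** while the bell was on the hook but still gripped, I measured 1 to 2 N sideways from friction. I eased it off before letting go.
- **Bystanders:** the two paint bottles, the water pot and the brush were found where they started, within measurement error.

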